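Gather the model wheels in the spout corner

TASK

Take the loose lid off the white parts tote and lay it flat in the shallow wooden lid rest without dropping it. Then lift the tote by its upright grip plate and tilt it endways and sideways until the three loose wheels slide together into the corner with the pouring spout, spilling none and leaving the other things on the bench alone. Finish still holding the tote tilted and still in the air, spout corner lowest and about 10 cm above the bench, touching nothing else: do not put it down or let go.

Things in the scene. Friction and masses are not known exactly. Their poses are not given: they have to be found in the camera images.
- tote: White plastic open box, 130 (x) by 110 (y) by 45 mm high, loose, 0.12 to 0.21 kg; walls, floor 4 mm. Origin: centre of underside, z up. An upright grip plate stands at the middle of its +x end, which points away from the robot within 25 degrees. At the (-x,+y) corner the walls are cut down to 30 mm high over some 25 mm and a small pouring spout sticks out 25 mm: the spout corner.
- tote_grip (a point): Middle of the tote's upright grip plate, at x 59, y 0, z 70 mm of the tote. Axes as the tote's. The plate is 12 mm thick along x (tote x 53 to 65 mm), 50 mm wide along y, and rises to z 87 mm, 42 mm above the tote's rim.
- spout_corner (a point): Inner bottom corner of the tote at the spout: x -61, y 51, z 4 mm of the tote.
- spout_foot (a point): Outer bottom corner of the tote below the spout: x -65, y 55, z 0 of the tote; the lowest point of the tote's body when it leans towards the spout corner.
- lid: Loose grey plastic lid, 70 g: plate 114 (x) by 110 (y) by 4 mm, with a 94 by 88 by 6 mm step below it that drops into the tote. Origin: centre of the underside of the step; the plate spans z 6 to 10 mm. A grip bar stands on its middle. On the tote at the start, origin at about x -8, y 0, z 39 mm of the tote, axes as the tote's. It lifts straight off.
- lid_grip (a point): Point inside the lid's grip bar, 28 mm above the lid's origin, 18 mm above the plate's upper face. Axes as the lid's. The bar is 44 mm long along x, 14 mm wide along y, and stands from z 10 to 40 mm of the lid.
- lid_rest: Fixed shallow wooden tray that the lid is laid into, outer 140 (x) by 136 (y) by 14 mm high, walls and floor 6 mm thick; inside 128 by 124 mm. Origin: centre of its underside. The lid fits with its x along the rest's x, either way round, and then lies on the floor of the rest, its origin 6 mm above the rest's origin.
- wheel0: One of three identical model wheels, black disc 22 mm in diameter, 10 mm thick, 14 g, lying flat and loose on the tote's floor, at the grip-plate end under the lid at the start. Origin: centre of its underside. Smooth: it starts to slide on the tote's floor at about 7 to 11 degrees.
- wheel1: One of three identical model wheels, black disc 22 mm in diameter, 10 mm thick, 14 g, lying flat and loose on the tote's floor, at the grip-plate end under the lid at the start. Origin: centre of its underside. Smooth: it starts to slide on the tote's floor at about 7 to 11 degrees.
- wheel2: One of three identical model wheels, black disc 22 mm in diameter, 10 mm thick, 14 g, lying flat and loose on the tote's floor, at the grip-plate end under the lid at the start. Origin: centre of its underside. Smooth: it starts to slide on the tote's floor at about 7 to 11 degrees.
- tin_a: Paint tin, 49 mm across, 50 mm high, standing between tote and lid rest; loose bystander, leave alone. Origin at its underside.
- tin_b: Paint tin like the others, standing between tote and lid rest, farther out; loose bystander, leave alone. Origin at its underside.
- tin_c: Paint tin like the others, far left of the bench; loose bystander, leave alone. Origin at its underside.
- glue: Small glue bottle, 36 mm across, 85 mm high, far middle of the bench; loose bystander, leave alone. Origin at its underside.
- brush: Paint brush 180 mm long, lying on the left; loose bystander, leave alone.
- block: Cork sanding block 70 by 35 by 25 mm, lying on the right; loose bystander, leave alone. Origin at its underside.
- cup: Clear mixing cup 50 mm across, 45 mm high, far right; loose bystander, leave alone. Origin at its underside.
Things that resemble listed ones, but are neither listed nor needed, are in the scene too. Of the things shaped like the lid, the grey one is meant.

How it is judged:
By the outcome, as a careful person would: the job done as asked, in the order asked, and still so for the second after the job is handed in, while the arm keeps its last pose, push and grip.
It also fails if it takes over 64 s, if anything falls off the work surface, if the arm or the gripper's body presses on something with over 40 N, if the wrist force passes 120 N, or if a joint passes its speed limit or range.

ROBOT

A 6-joint arm with a two-finger parallel gripper is mounted at the origin on the work surface. World frame = base frame: x ahead of the robot, y to its left, z up, the work surface at z = 0. Lengths are in m, angles in degrees, forces in N, time in s.
With the tool pointing down it reaches from about 0.4 to 0.825 m from the base axis. Payload 7 kg.
Tool frame: the origin (TCP) lies on the front face of the gripper's body, between the roots of the fingers; the fingertips stand 66 mm ahead of it and the grasp point (between the pads) lies 47 mm ahead of it; z points along the fingers, y is the line along which they close (so a half turn about z gives the same grasp; the last joint's range is limited). The gripper opens to 88 mm and grips with 3 to 60 N. Pads are 19 mm wide; open, the fingers measure 130 mm over their backs; the gripper's body (78 mm by 193 mm) begins 47 mm behind the grasp point.
Start: joints at [87.439, 20.546, 0.682, 0, -70.136, -16.507], TCP at [0.221, 0.638, 0.292] pointing down, gripper open.
Joint ranges: [-176.03, 176.03], [-82.01, 121.73], [-58.28, 71.71], [-173.87, 95.51], [-174.79, -0.11], [-173.66, 173.66]. Speed limits (degrees/s): [136.94, 136.94, 172.46, 180, 180, 180].

INTERFACE

Orientations are given as [roll, pitch, yaw] about the fixed x, y, z axes, in that order (R = Rz(yaw) Ry(pitch) Rx(roll)).
In Python, from plant import ctrl gives the robot as it stands.
- The arm moves only by the tool send_rows, never from a script. Its argument "deltas" is a list of rows, each a list of 2 entries, a list of its own where there are three numbers: the shift along the tool's x, y, z each as a share of 800 mm, from -1 to 1, then the turn about the tool's z as a share of 90 degrees, from -1 to 1. A call has exactly 5 rows; each row is the pose to reach, as a shift and turn from the pose commanded when the call began, along the tool's axes at that moment; what a row does not reach only later rows make up. A row lasts 1/12 s, in which the tool goes at most 41.7 mm and 7.16 degrees, less where a joint would pass 70% of its speed; a pose out of reach is approached as far as the arm can. A call with a number of a shift or a turn outside -1 to 1 is refused whole. A call with a gripper value outside its range is refused whole. "gripper" is the opening, from 0 (shut) to 1 (fully open), set as the call begins (left out, the last holds). The fingers move at their own pace and stop on an object; the grip force is fixed at half the most. Time passes only in rows, so rows that repeat a pose let the fingers close, or fill a call up. It gives the time, the measured TCP pose, the force, the opening and the grip force at its end, in the units of the state.
- ctrl.get_obs(): the state, without advancing time (a new reading comes with each control period).
- ctrl.snapshot(name): name is "scene" or "top" or "wrist"; returns a dict with "color" (420x560x3 uint8, red, green, blue), "vertical_fov" (degrees; the focal length in pixels is half the picture's height over the tangent of half this angle, whatever the lens; pixels are square), "cx", "cy" (the principal point, pixels), "rvec" (rotation vector, rad) and "tvec" (3), from world to camera coordinates, as OpenCV has them. Camera axes: x right, y down, z forward; pixel columns grow to the right and rows downward; lengths in m; the calibration is good to about 2 mm. A picture is of the moment at which its call begins. There is no depth.
- ctrl.close_job(): hands the job in; it is judged then, once.
Trained networks look in a picture, given as the dict that the camera call returned (one of the last four; its "shot" number tells which), for a name from the list of things; names that differ only in an ending like _2 or _b are one class to them, and where a whole thing is asked for, a point or a joint stands for the part that bears it (a point fixed in the world has none). Each returns a list of dicts, best first, with "conf" (0 to 1); they miss things now and then, are a little off and sometimes report something else, mostly with a low value. They report only what shows in the picture. A call takes as long as a camera call. They do not tell look-alikes from the thing itself.
- ctrl.boxes_of(picture, thing): "xy" ([column, row] as shares, 0 to 1, of the picture: columns of its width, rows of its height, amid what is visible of it).
- ctrl.cut_out(picture, thing): "pixels" (420x560 bool, what is visible of it) and "xy" ([column, row] as shares, 0 to 1, of the picture: columns of its width, rows of its height, amid what is visible of it).
The state is a dict: "clock": time; "joint_pos": joint angles; "qvel": joint speeds; "tau": joint torques, N m; "tool_pos": TCP position; "orientation": TCP orientation; "force": force on the tool from outside, world axes, zero at the start; "moment": the same for the moment, N m; "opening": finger opening in m; "gripper_force": force on a finger pad.
Only numpy, scipy, OpenCV 4.12 (cv2) and the standard library are available. Lean on these libraries where they do the work, as an engineer would, in place of code of your own. Each camera call takes 0.05 s, during which the arm holds its last target. There are 200 camera calls.

## Working session

There is one attempt and no reset: what is moved stays moved. The work goes in short steps, Python scripts to look and compute and a tool call to move; the robot and the scene stay as the last step left them, time stands still between calls to the robot, and variables do not carry over. Pictures are saved under pics/ and viewed, at most 10 in all, crops included, and the job is handed in when it is done.

Besides the shell and the picture viewer there is one more tool, called after "Call:" by a JSON object that holds its "name" and its "arguments". send_rows: Moves the arm, as the interface text tells. Shift numbers are shares of 800 mm and turn numbers shares of 90 degrees, none past 1 either way. Its arguments: {"type":"object","properties":{"deltas":{"type":"array","items":{"type":"array"}},"gripper":{"type":"number"}},"required":["deltas"]}

```bash
ls; mkdir -p pics; cat > h.py <<'E'
import numpy as np, cv2
from plant import ctrl
from scipy.spatial.transform import Rotation as R
def cam(s):
    f=s['color'].shape[0]/2/np.tan(np.radians(s['vertical_fov'])/2)
    K=np.array([[f,0,s['cx']],[0,f,s['cy']],[0,0,1]]); Rm=cv2.Rodrigues(np.array(s['rvec'],float))[0]
    return K,Rm,np.array(s['tvec'],float).ravel()
def ray(s,px,z):
    K,Rm,t=cam(s); px=np.atleast_2d(np.asarray(px,float))
    d=(Rm.T@np.linalg.inv(K)@np.c_[px,np.ones(len(px))].T).T; c=-Rm.T@t
    return c+d*((z-c[2])/d[:,2])[:,None]
def proj(s,P):
    K,Rm,t=cam(s); q=(K@(Rm@np.atleast_2d(P).T+t[:,None])).T
    return q[:,:2]/q[:,2:]
def save(s,n): cv2.imwrite(f'pics/{n}.png',cv2.cvtColor(s['color'],cv2.COLOR_RGB2BGR))
def find(s,thing,z,k=3):
    for d in ctrl.boxes_of(s,thing)[:k]:
        p=np.array(d['xy'])*[560,420]; print(thing,round(d['conf'],2),p.round(0),ray(s,p,z)[0].round(3)[:2])
E
python3 - <<'E'
from h import *
o=ctrl.get_obs(); print({k:np.round(v,3) for k,v in o.items()})
s=ctrl.snapshot('top'); save(s,'top1')
for n,z in [('tote',.045),('lid',.05),('lid_grip',.067),('tote_grip',.07),('lid_rest',.014),('tin_a',.05),('glue',.085),('block',.025),('cup',.045)]: find(s,n,z)
s=ctrl.snapshot('scene'); save(s,'scene1')
E
```

```text
pics
{'clock': np.float64(0.0), 'joint_pos': array([ 8.7442e+01,  2.0591e+01,  6.3300e-01, -2.0000e-02, -7.0137e+01,
       -1.6508e+01]), 'qvel': array([-0.058, -0.064,  0.12 ,  0.036, -0.024, -0.028]), 'tau': array([-0.0000e+00, -5.8272e+01,  2.9306e+01,  6.9970e+00,  7.0000e-03,
       -0.0000e+00]), 'tool_pos': array([0.22 , 0.638, 0.291]), 'orientation': array([ 1.79904e+02, -9.00000e-03, -1.90730e+01]), 'force': array([0.55 , 0.21 , 0.167]), 'moment': array([ 0.013, -0.031,  0.01 ]), 'gripper_force': np.float64(0.0), 'opening': np.float64(0.088)}
tote 0.97 [202. 194.] [0.537 0.199]
lid 0.97 [203. 216.] [0.478 0.197]
lid 0.8 [143. 316.] [0.212 0.358]
lid 0.63 [276. 223.] [ 0.453 -0.001]
lid_grip 0.73 [200. 213.] [0.485 0.201]
lid_grip 0.69 [141. 314.] [0.22 0.36]
tote_grip 0.59 [201. 194.] [0.534 0.198]
lid_rest 0.93 [350. 206.] [ 0.498 -0.205]
lid_rest 0.55 [414. 133.] [ 0.699 -0.389]
tin_a 0.75 [138. 138.] [0.695 0.372]
tin_a 0.57 [273. 227.] [0.443 0.007]
tin_a 0.56 [271. 179.] [0.575 0.01 ]
glue 0.64 [297. 108.] [ 0.757 -0.062]
block 0.68 [432. 214.] [ 0.473 -0.426]
cup 0.51 [414. 135.] [ 0.686 -0.38 ]
cup 0.44 [434. 213.] [ 0.473 -0.424]
```

View pics/top1.png

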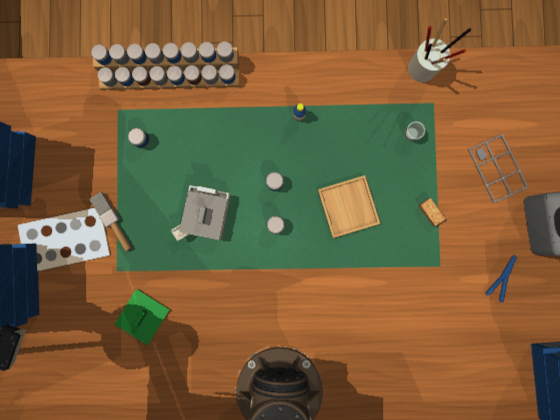

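View pics/scene1.png

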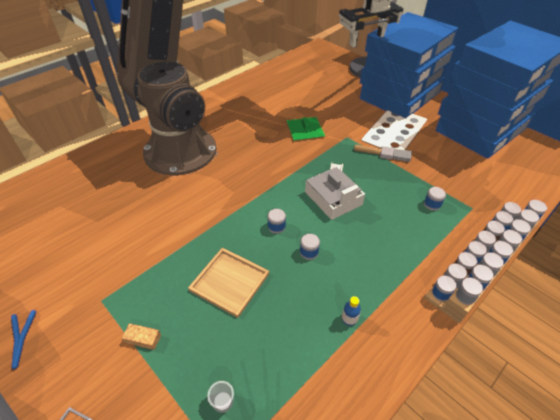

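```bash
python3 - <<'E'
from h import *
s=ctrl.snapshot('top')
def rect(n,z):
    d=ctrl.cut_out(s,n)
    for e in d[:2]:
        m=e['pixels']; ys,xs=np.nonzero(m)
        P=ray(s,np.c_[xs,ys],z)[:,:2]*1000
        r=cv2.minAreaRect(P.astype(np.float32)); print(n,round(e['conf'],2),m.sum(),np.round(r[0],1),np.round(r[1],1),round(r[2],1))
rect('lid',.049); rect('lid_rest',.014); rect('lid_grip',.079); rect('tote',.045); rect('tote_grip',.087)
K,Rm,t=cam(s); print(-Rm.T@t)
E
python3 - <<'E'
import cv2
i=cv2.imread('pics/top1.png')
a=cv2.resize(i[160:260,160:260],(400,400),interpolation=cv2.INTER_CUBIC)
b=cv2.resize(i[160:260,300:400],(400,400),interpolation=cv2.INTER_CUBIC)
cv2.imwrite('pics/crop1.png',cv2.hconcat([a,b]))
E
```

```text
lid 0.76 1658 [213.1 363.7] [109.1 111.5] 58.0
lid 0.62 1728 [480.8 197.6] [113.1 114.6] 77.6
lid_rest 0.93 2530 [ 499.1 -200.3] [142.2 138.2] 15.8
lid_rest 0.6 277 [452.6   4.1] [47.1 49.8] 89.0
lid_grip 0.98 1746 [479.9 191.4] [110.3 115.4] 77.8
lid_grip 0.98 1676 [217.5 355.2] [104.8 109.8] 57.8
tote 0.89 470 [481.1 205.1] [137.9 155.5] 77.1
tote_grip 0.95 493 [481. 197.] [133.6 154.9] 76.8
[ 0.41874099 -0.00501289  1.27632846]
```

View pics/crop1.png

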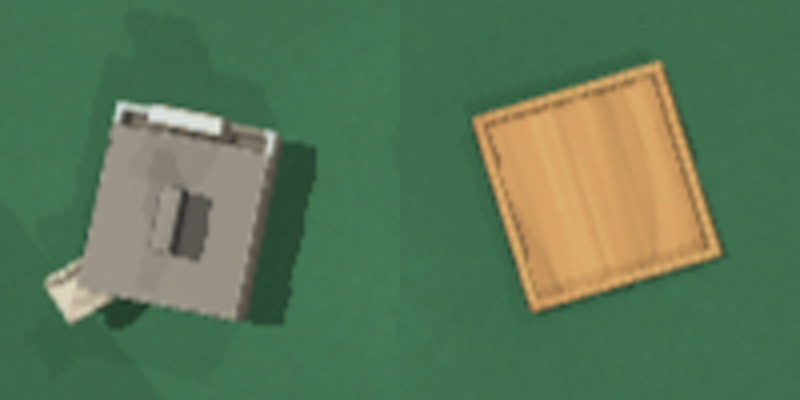

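The top view shows the tote with its grey lid at about (203,214), the spout lower left at (180,233) and the grip plate at the top. The rest is at (349,206) and turned about 16°. The green lid at (142,316) is the look-alike. Next I'll check which turns the interface accepts.

Call:
{"name": "send_rows", "arguments": {"deltas": [[[0, 0, 0], [0.05, 0, 0]], [[0, 0, 0], [0.05, 0, 0]], [[0, 0, 0], [0.05, 0, 0]], [[0, 0, 0], [0.05, 0, 0]], [[0, 0, 0], [0.05, 0, 0]]]}}

```text
invalid input
```

```bash
cat >> h.py <<'E'
def go(p,yaw=None):
    o=ctrl.get_obs(); r=R.from_euler('xyz',o['orientation'],degrees=True)
    d=r.inv().apply(np.array(p)-o['tool_pos']); t=0 if yaw is None else -((yaw-o['orientation'][2]+180)%360-180)
    print('from',np.round(o['tool_pos'],4),np.round(o['orientation'],2),'clk',round(o['clock'],2)); print('share',(d/.8).round(4),'turn',round(t/90,4),'mm',(d*1000).round(1),'dist',round(np.linalg.norm(d)*1000))
E
python3 -c "
from h import *
go([.481,.198,.22],-12.5)"
```

```text
from [0.2205 0.6379 0.2922] [180.     0.   -19.07] clk 0.85
share [0.4874 0.4134 0.0902] turn -0.073 mm [389.9 330.7  72.2] dist 516
```

Call:
{"name": "send_rows", "arguments": {"deltas": [[[0.02, 0.017, 0.003], 0], [[0.055, 0.047, 0.01], 0], [[0.09, 0.077, 0.017], 0], [[0.125, 0.107, 0.023], 0], [[0.1625, 0.138, 0.03], 0]]}}

```text
clock: 1.27
tool_pos: [0.3077, 0.4898, 0.2681]
orientation: [-180.0, -0.0, -19.0]
force: [1.9, -0.4, 0.2]
opening: 0.0877
gripper_force: 0.0
```

Call:
{"name": "send_rows", "arguments": {"deltas": [[[0.037, 0.031, 0.007], 0], [[0.074, 0.062, 0.014], 0], [[0.111, 0.094, 0.02], 0], [[0.148, 0.125, 0.027], 0], [[0.185, 0.156, 0.034], 0]]}}

```text
clock: 1.68
tool_pos: [0.407, 0.3232, 0.2412]
orientation: [-179.9, -0.0, -19.0]
force: [0.9, -0.4, -0.4]
opening: 0.0876
gripper_force: 0.0
```

Call:
{"name": "send_rows", "arguments": {"deltas": [[[0.037, 0.031, 0.007], -0.02], [[0.074, 0.062, 0.014], -0.04], [[0.11, 0.094, 0.02], -0.06], [[0.13, 0.112, 0.025], -0.073], [[0.14, 0.119, 0.026], -0.073]]}}

```text
clock: 2.1
tool_pos: [0.4817, 0.1955, 0.2196]
orientation: [179.9, 0.0, -12.6]
force: [-0.4, -0.2, 0.3]
opening: 0.0878
gripper_force: 0.0
```

```bash
python3 - <<'E'
from h import *
s=ctrl.snapshot('wrist'); save(s,'w1')
find(s,'lid_grip',.074);find(s,'lid',.049)
for e in ctrl.cut_out(s,'lid')[:1]:
    ys,xs=np.nonzero(e['pixels']); P=ray(s,np.c_[xs,ys],.049)[:,:2]*1000
    print(cv2.minAreaRect(P.astype(np.float32)))
go([.481,.198,.22],-12.5)
E
```

```text
lid_grip 0.64 [275. 204.] [0.492 0.195]
lid 0.84 [279. 200.] [0.488 0.193]
((482.05963134765625, 196.30987548828125), (109.90318298339844, 113.91268920898438), 77.6479721069336)
from [0.4813 0.1987 0.2204] [-1.7997e+02 -2.0000e-02 -1.2550e+01] clk 2.3
share [-0.0002  0.0009  0.0005] turn -0.0006 mm [-0.2  0.7  0.4] dist 1
```

View pics/w1.png

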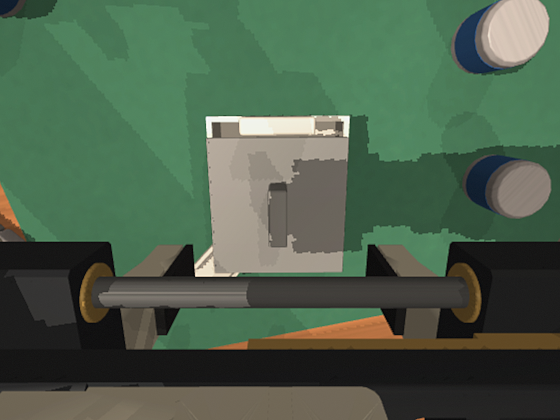

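The wrist view shows the bar at columns 269–287, centred between the fingers and aligned, so I'll descend, grip and lift.

Call:
{"name": "send_rows", "arguments": {"deltas": [[[0, 0.001, 0.03], 0], [[0, 0.002, 0.065], 0], [[0, 0.002, 0.1], 0], [[0, 0.002, 0.12], 0], [[0, 0.002, 0.124], 0]]}}

```text
clock: 2.72
tool_pos: [0.4791, 0.197, 0.1183]
orientation: [179.8, 0.2, -12.4]
force: [-0.5, -0.0, -0.1]
opening: 0.0875
gripper_force: 0.0
```

Call:
{"name": "send_rows", "arguments": {"deltas": [[[0, 0, 0], 0], [[0, 0, 0], 0], [[0, 0, 0], 0], [[0, 0, 0], 0], [[0, 0, 0], 0]], "gripper": 0}}

```text
clock: 3.13
tool_pos: [0.4813, 0.1972, 0.1221]
orientation: [-179.9, -0.1, -12.5]
force: [-0.5, 0.2, 0.0]
opening: 0.0599
gripper_force: 0.0
```

Call:
{"name": "send_rows", "arguments": {"deltas": [[[0, 0, 0], 0], [[0, 0, 0], 0], [[0, 0, 0], 0], [[0, 0, 0], 0], [[0, 0, 0], 0]]}}

```text
clock: 3.55
tool_pos: [0.4809, 0.1967, 0.121]
orientation: [-180.0, -0.0, -12.5]
force: [-0.0, -0.2, -0.2]
opening: 0.0267
gripper_force: 0.0
```

Call:
{"name": "send_rows", "arguments": {"deltas": [[[0, 0, -0.005], 0], [[0, 0, -0.015], 0], [[0, 0, -0.03], 0], [[0, 0, -0.055], 0], [[0, 0, -0.08], 0]]}}

```text
clock: 3.97
tool_pos: [0.4806, 0.1964, 0.1859]
orientation: [179.9, 0.0, -12.5]
force: [-0.2, -0.0, -1.5]
opening: 0.014
gripper_force: 30.0
```

Call:
{"name": "send_rows", "arguments": {"deltas": [[[0, 0, -0.025], 0], [[0, 0, -0.045], 0], [[0, 0, -0.06], 0], [[0, 0, -0.065], 0], [[0, 0, -0.065], 0]]}}

```text
clock: 4.38
tool_pos: [0.4812, 0.197, 0.2384]
orientation: [-179.9, -0.1, -12.5]
force: [-0.4, -0.0, -0.3]
opening: 0.0134
gripper_force: 30.0
```

```bash
python3 - <<'E'
from h import *
s=ctrl.snapshot('wrist'); save(s,'w2')
find(s,'wheel0',.014,6)
go([.499,-.200,.23],15.8)
E
```

```text
wheel0 0.63 [317. 144.] [0.52  0.153]
from [0.4805 0.1965 0.2365] [ 1.7999e+02  3.0000e-02 -1.2510e+01] clk 4.48
share [0.13   0.4788 0.0082] turn -0.3145 mm [104.  383.1   6.6] dist 397
```

View pics/w2.png

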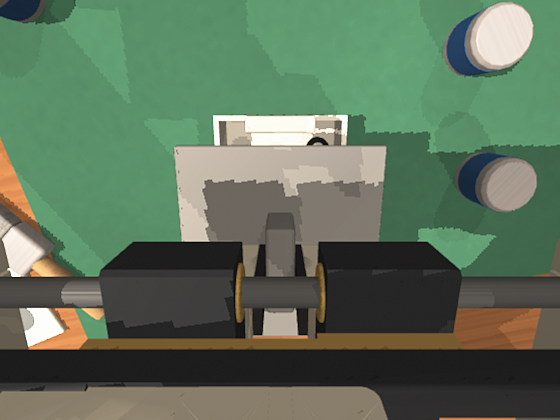

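The lid is held level in the grip at rows 146–240, and one wheel shows at (317,144). I'll carry it over the rest next.

Call:
{"name": "send_rows", "arguments": {"deltas": [[[0.004, 0.015, 0], 0], [[0.012, 0.045, 0], 0], [[0.022, 0.082, 0], 0], [[0.033, 0.122, 0], 0], [[0.044, 0.162, 0.002], 0]]}}

```text
clock: 4.9
tool_pos: [0.4865, 0.0608, 0.2346]
orientation: [179.9, 0.1, -12.4]
force: [0.7, -0.6, -0.4]
opening: 0.0136
gripper_force: 30.0
```

Call:
{"name": "send_rows", "arguments": {"deltas": [[[0.011, 0.04, 0], 0], [[0.022, 0.08, 0], 0], [[0.033, 0.12, 0], 0], [[0.043, 0.16, 0], 0], [[0.052, 0.192, 0], 0]]}}

```text
clock: 5.32
tool_pos: [0.4934, -0.0989, 0.2344]
orientation: [180.0, 0.1, -12.5]
force: [0.8, -0.4, -0.2]
opening: 0.0139
gripper_force: 30.0
```

Call:
{"name": "send_rows", "arguments": {"deltas": [[[0.009, 0.032, 0], -0.06], [[0.018, 0.065, 0], -0.13], [[0.026, 0.096, 0], -0.2], [[0.032, 0.117, 0], -0.26], [[0.034, 0.125, 0], -0.3145]]}}

```text
clock: 5.73
tool_pos: [0.4985, -0.2025, 0.234]
orientation: [-180.0, 0.1, 16.0]
force: [0.6, -0.0, -1.1]
opening: 0.0138
gripper_force: 30.0
```

```bash
python3 - <<'E'
from h import *
for n in ('wrist','scene'):
    s=ctrl.snapshot(n); save(s,n+'3')
    for e in ctrl.cut_out(s,'lid_rest')[:1]:
        ys,xs=np.nonzero(e['pixels']); P=ray(s,np.c_[xs,ys],.014)[:,:2]*1000
        print(n,e['conf'],cv2.minAreaRect(P.astype(np.float32)))
a=cv2.imread('pics/scene3.png')
cv2.imwrite('pics/s3.png',cv2.resize(a[180:360,130:370],(800,600),interpolation=cv2.INTER_CUBIC))
go([.499,-.200,.13],15.8)
E
```

```text
wrist 0.85 ((555.0795288085938, -186.45677185058594), (26.479686737060547, 135.8726348876953), 15.983895301818848)
scene 0.82 ((501.8660583496094, -202.40728759765625), (145.42047119140625, 141.29833984375), 15.401863098144531)
from [ 0.4988 -0.2001  0.2345] [-1.7996e+02  9.0000e-02  1.5580e+01] clk 5.93
share [5.000e-04 1.000e-04 1.306e-01] turn -0.0024 mm [4.000e-01 1.000e-01 1.045e+02] dist 104
```

View pics/s3.png

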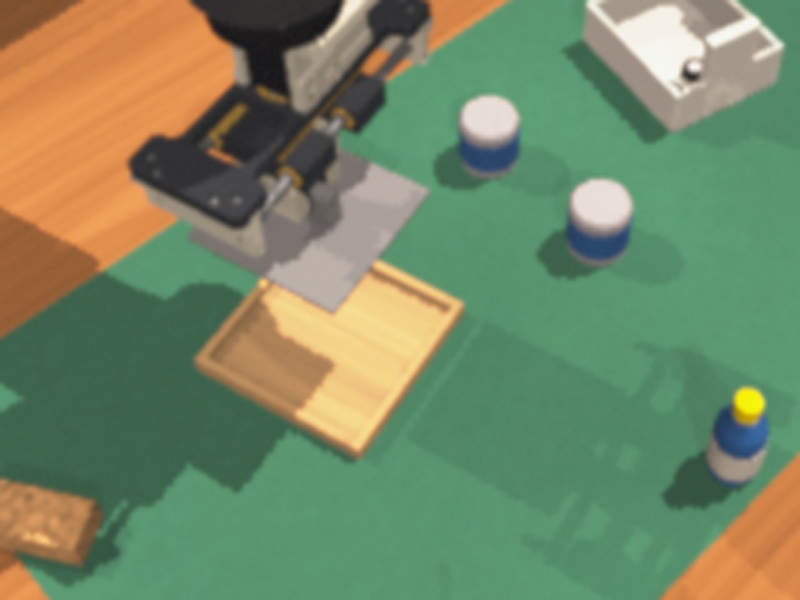

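The scene crop shows the lid hanging level above the rest and lined up with it. I'll lower it, slowing near the floor.

Call:
{"name": "send_rows", "arguments": {"deltas": [[[0, 0.001, 0.02], 0], [[0, 0.001, 0.05], 0], [[0, 0.001, 0.085], 0], [[0, 0.001, 0.115], 0], [[0, 0.001, 0.14], 0]]}}

```text
clock: 6.35
tool_pos: [0.4989, -0.1997, 0.1217]
orientation: [-180.0, 0.1, 15.7]
force: [0.5, -0.2, -1.4]
opening: 0.0137
gripper_force: 30.0
```

Call:
{"name": "send_rows", "arguments": {"deltas": [[[0, 0, 0.01], 0], [[0, 0, 0.013], 0], [[0, 0, 0.016], 0], [[0, 0, 0.018], 0], [[0, 0, 0.02], 0]]}}

```text
clock: 6.77
tool_pos: [0.5005, -0.2006, 0.1084]
orientation: [180.0, -0.1, 15.8]
force: [-0.3, -0.4, -0.5]
opening: 0.0138
gripper_force: 30.0
```

```bash
python3 - <<'E'
from h import *
print({k:np.round(v,3) for k,v in ctrl.get_obs().items() if k in('tool_pos','force','opening')})
s=ctrl.snapshot('scene'); save(s,'scene4')
P=ctrl.get_obs()['tool_pos']
# lid plate edges: compare mask bottom corner with prediction for lid origin z
yaw=np.radians(15.8)
m=ctrl.cut_out(s,'lid')
for e in m[:2]:
    ys,xs=np.nonzero(e['pixels']); print(e['conf'],'bottom px',xs[ys.argmax()],ys.max(),'right',xs.max(),ys[xs.argmax()])
for z in (.006,.012,.018,.024):
    c=[[a*57,b*55] for a in(1,-1) for b in(1,-1)]
    q=[[P[0]+.0014+(a*np.cos(yaw)-b*np.sin(yaw))/1000,P[1]+(a*np.sin(yaw)+b*np.cos(yaw))/1000,z+.008] for a,b in c]
    print(z,proj(s,q).round(0).tolist())
a=cv2.imread('pics/scene4.png')
cv2.imwrite('pics/s4.png',cv2.resize(a[220:330,160:300],(700,550),interpolation=cv2.INTER_CUBIC))
E
```

```text
{'tool_pos': array([ 0.5  , -0.201,  0.108]), 'force': array([-0.27 , -0.38 , -0.509]), 'opening': np.float64(0.014)}
0.64 bottom px 234 305 right 260 270
0.64 bottom px 295 139 right 323 132
0.006 [[262.0, 273.0], [236.0, 308.0], [223.0, 254.0], [196.0, 286.0]]
0.012 [[262.0, 272.0], [236.0, 307.0], [223.0, 252.0], [196.0, 285.0]]
0.018 [[262.0, 270.0], [236.0, 306.0], [223.0, 251.0], [196.0, 284.0]]
0.024 [[262.0, 269.0], [236.0, 304.0], [223.0, 249.0], [195.0, 282.0]]
```

View pics/s4.png

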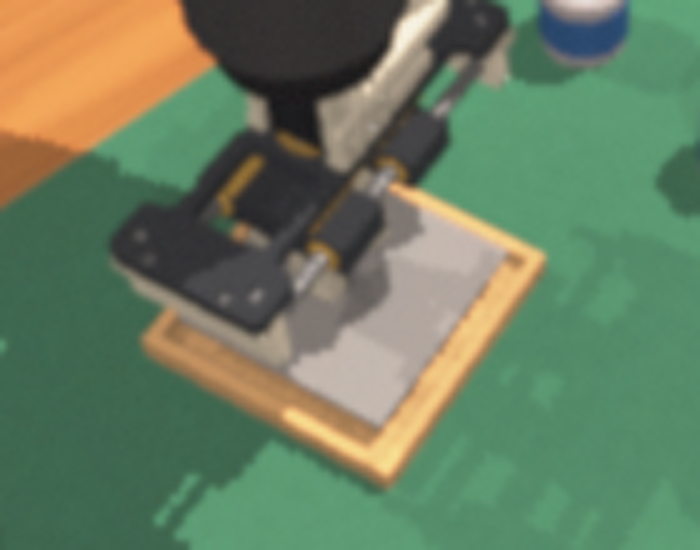

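The lid is over the opening with margin all round and about 13 mm above the floor. I'll lower slowly and watch the force.

Call:
{"name": "send_rows", "arguments": {"deltas": [[[0, 0, 0.002], 0], [[0, 0, 0.004], 0], [[0, 0, 0.006], 0], [[0, 0, 0.008], 0], [[0, 0, 0.009], 0]]}}

```text
clock: 7.28
tool_pos: [0.4996, -0.2007, 0.0999]
orientation: [-180.0, 0.0, 15.8]
force: [-0.1, 0.7, -0.8]
opening: 0.0137
gripper_force: 30.0
```

Call:
{"name": "send_rows", "arguments": {"deltas": [[[0, 0, 0.001], 0], [[0, 0, 0.002], 0], [[0, 0, 0.003], 0], [[0, 0, 0.004], 0], [[0, 0, 0.004], 0]]}}

```text
clock: 7.7
tool_pos: [0.4997, -0.2007, 0.0984]
orientation: [180.0, -0.0, 15.8]
force: [-5.6, 3.3, 16.6]
opening: 0.0137
gripper_force: 30.0
```

Call:
{"name": "send_rows", "arguments": {"deltas": [[[0, 0, 0.001], 0], [[0, 0, 0.002], 0], [[0, 0, 0.003], 0], [[0, 0, 0.003], 0], [[0, 0, 0.003], 0]]}}

```text
clock: 8.12
tool_pos: [0.4998, -0.2006, 0.0979]
orientation: [179.9, -0.1, 15.9]
force: [-12.0, 7.8, 36.9]
opening: 0.0137
gripper_force: 30.0
```

Contact is at about the expected height. I'll relieve the press, then open.

Call:
{"name": "send_rows", "arguments": {"deltas": [[[0, 0, -0.002], 0], [[0, 0, -0.004], 0], [[0, 0, -0.005], 0], [[0, 0, -0.005], 0], [[0, 0, -0.005], 0]]}}

```text
clock: 8.53
tool_pos: [0.4996, -0.2007, 0.0982]
orientation: [-180.0, 0.0, 15.8]
force: [0.6, 0.1, -0.8]
opening: 0.0136
gripper_force: 30.0
```

Call:
{"name": "send_rows", "arguments": {"deltas": [[[0, 0, 0], 0], [[0, 0, 0], 0], [[0, 0, 0], 0], [[0, 0, 0], 0], [[0, 0, 0], 0]], "gripper": 0.6}}

```text
clock: 8.95
tool_pos: [0.4997, -0.2007, 0.0985]
orientation: [180.0, 0.0, 15.8]
force: [0.2, 0.1, 0.1]
opening: 0.0414
gripper_force: 0.0
```

Call:
{"name": "send_rows", "arguments": {"deltas": [[[0, 0, -0.02], 0], [[0, 0, -0.05], 0], [[0, 0, -0.085], 0], [[0, 0, -0.12], 0], [[0, 0, -0.15], 0]], "gripper": 1}}

```text
clock: 9.37
tool_pos: [0.4998, -0.2008, 0.2205]
orientation: [180.0, -0.0, 15.8]
force: [0.4, -0.2, -0.1]
opening: 0.0746
gripper_force: 0.0
```

```bash
python3 - <<'E'
from h import *
s=ctrl.snapshot('wrist'); save(s,'w5'); t=ctrl.snapshot('top'); save(t,'t5')
for n,z in (('lid',.016),('lid_rest',.014)):
  for e in ctrl.cut_out(t,n)[:2]:
    ys,xs=np.nonzero(e['pixels']); P=ray(t,np.c_[xs,ys],z)[:,:2]*1000
    print(n,round(e['conf'],2),cv2.minAreaRect(P.astype(np.float32)))
find(t,'wheel0',.014,5); find(t,'tote',.045)
w=cv2.imread('pics/w5.png'); a=cv2.imread('pics/t5.png')
cv2.imwrite('pics/c5.png',cv2.hconcat([cv2.resize(w,(400,300)),cv2.resize(a[165:255,150:270],(400,300),interpolation=cv2.INTER_CUBIC)]))
o=ctrl.get_obs(); print(o['clock'],o['tool_pos'],o['joint_pos'])
E
```

```text
lid 0.8 ((206.88314819335938, 373.4659423828125), (111.51997375488281, 114.75994873046875), 57.82731628417969)
lid 0.58 ((453.5603942871094, -211.21780395507812), (19.548349380493164, 103.62694549560547), 14.505330085754395)
lid_rest 0.82 ((441.55816650390625, -216.65756225585938), (29.184255599975586, 137.71954345703125), 11.081645965576172)
lid_rest 0.57 ((453.660888671875, -211.84375), (21.050058364868164, 104.69327545166016), 16.717546463012695)
wheel0 0.59 [220. 201.] [0.518 0.156]
wheel0 0.55 [208. 204.] [0.512 0.188]
tote 0.85 [203. 214.] [0.481 0.196]
9.6667 [ 0.49907244 -0.20059594  0.21769899] [-1.01801134e+00  1.13265677e+01 -2.25600023e+01 -2.26406938e-02
 -5.61884678e+01  1.06822528e+02]
```

View pics/c5.png

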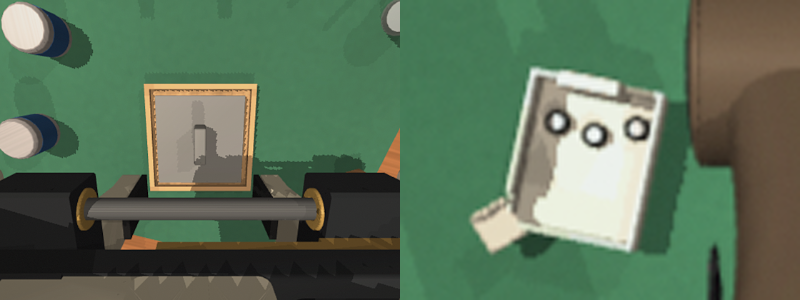

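The wrist view shows the lid flat inside the rest. The top crop shows three wheels at the plate end of the tote. Next, high above the bench, I'll test how the arm behaves at its reach limit, since only the tool-z turn is available and tilting has to come from somewhere.

Call:
{"name": "send_rows", "arguments": {"deltas": [[[0.02, 0, -0.02], 0], [[0.06, 0, -0.05], 0], [[0.1, 0, -0.08], 0], [[0.15, 0, -0.08], 0], [[0.2, 0, -0.08], 0]]}}

```text
clock: 10.08
tool_pos: [0.6553, -0.1568, 0.2834]
orientation: [180.0, -0.1, 15.8]
force: [0.0, -0.3, -0.5]
opening: 0.0877
gripper_force: 0.0
```

Call:
{"name": "send_rows", "arguments": {"deltas": [[[0.05, 0, 0], 0], [[0.1, 0, 0], 0], [[0.15, 0, 0], 0], [[0.2, 0, 0], 0], [[0.25, 0, 0], 0]]}}

```text
clock: 10.5
tool_pos: [0.8474, -0.102, 0.2801]
orientation: [-180.0, 0.2, 15.8]
force: [0.5, -0.2, 1.8]
opening: 0.0875
gripper_force: 0.0
```

Call:
{"name": "send_rows", "arguments": {"deltas": [[[0.05, 0, 0], 0], [[0.1, 0, 0], 0], [[0.15, 0, 0], 0], [[0.2, 0, 0], 0], [[0.25, 0, 0], 0]]}}

```text
clock: 10.92
tool_pos: [1.001, -0.0529, 0.2693]
orientation: [179.5, -0.6, 15.7]
force: [34.3, -15.8, 46.9]
opening: 0.0878
gripper_force: 0.0
```

```bash
python3 - <<'E'
from h import *
o=ctrl.get_obs(); print({k:np.round(v,3) for k,v in o.items()})
E
```

```text
{'clock': np.float64(10.917), 'joint_pos': array([   8.146,   60.807,   71.75 ,    0.442, -100.33 ,   97.669]), 'qvel': array([  8.651,  21.017,   2.534,  -0.943, -30.203,  -7.128]), 'tau': array([ 7.2000e-02, -6.4197e+01,  9.0083e+01, -1.2840e+00, -6.6290e+00,
        4.1100e-01]), 'tool_pos': array([ 1.001, -0.053,  0.269]), 'orientation': array([179.488,  -0.551,  15.735]), 'force': array([ 34.253, -15.785,  46.882]), 'moment': array([-4.475, -9.279, -0.266]), 'gripper_force': np.float64(0.0), 'opening': np.float64(0.088)}
```

Call:
{"name": "send_rows", "arguments": {"deltas": [[[0, 0, 0], 0], [[0, 0, 0], 0], [[0, 0, 0], 0], [[0, 0, 0], 0], [[0, 0, 0], 0]]}}

```text
clock: 11.33
tool_pos: [1.0013, -0.0526, 0.2794]
orientation: [179.4, -1.4, 15.8]
force: [0.5, -0.1, 0.0]
opening: 0.0878
gripper_force: 0.0
```

```bash
python3 - <<'E'
from h import *
o=ctrl.get_obs(); print({k:np.round(v,3) for k,v in o.items()})
E
```

```text
{'clock': np.float64(11.333), 'joint_pos': array([   8.137,   60.188,   71.711,    0.378, -100.087,   97.686]), 'qvel': array([-0.007, -0.   , -0.087, -0.431, -0.102, -0.122]), 'tau': array([ 4.460e-01, -9.972e+01,  3.232e+01,  7.055e+00,  1.750e-01,
        1.000e-03]), 'tool_pos': array([ 1.001, -0.053,  0.279]), 'orientation': array([179.441,  -1.374,  15.759]), 'force': array([ 0.457, -0.089,  0.041]), 'moment': array([-0.028,  0.085,  0.032]), 'gripper_force': np.float64(0.0), 'opening': np.float64(0.088)}
```

Call:
{"name": "send_rows", "arguments": {"deltas": [[[-0.02, 0, 0], 0], [[-0.05, 0, 0], 0], [[-0.09, 0, 0], 0], [[-0.12, 0, 0], 0], [[-0.12, 0, 0], 0]]}}

```text
clock: 11.75
tool_pos: [0.9051, -0.0801, 0.2794]
orientation: [179.5, -1.3, 15.7]
force: [0.9, -0.7, 0.8]
opening: 0.0875
gripper_force: 0.0
```

```bash
python3 - <<'E'
from h import *
o=ctrl.get_obs(); print({k:np.round(v,3) for k,v in o.items() if k in('joint_pos','tool_pos','orientation')})
E
```

```text
{'joint_pos': array([  7.245,  44.047,  39.023,   0.33 , -83.574,  98.425]), 'tool_pos': array([ 0.905, -0.08 ,  0.279]), 'orientation': array([179.469,  -1.338,  15.709])}
```

```bash
cat >> h.py <<'E'
def plan(p,yaw_total,n,p0=None,r0=None):
    """n calls in a straight line to p, turning yaw_total deg about tool -z evenly; prints end row of each call"""
    o=ctrl.get_obs(); P=np.array(o['tool_pos']) if p0 is None else p0
    r=R.from_euler('xyz',o['orientation'],degrees=True) if r0 is None else r0
    st=(np.array(p)-P)/n
    for i in range(n):
        print(i,(r.inv().apply(st)/.8).round(3),'turn',round(-yaw_total/n/90,4),'mm',round(np.linalg.norm(st)*1000))
        r=r*R.from_rotvec([0,0,-np.radians(yaw_total/n)])
    return r
E
python3 -c "
from h import *
plan([.14,.60,.58],-118.2,6)"
```

```text
0 [-0.114 -0.179 -0.067] turn 0.2189 mm 178
1 [-0.167 -0.13  -0.067] turn 0.2189 mm 178
2 [-0.201 -0.066 -0.067] turn 0.2189 mm 178
3 [-0.212  0.006 -0.067] turn 0.2189 mm 178
4 [-0.198  0.077 -0.067] turn 0.2189 mm 178
5 [-0.16   0.139 -0.067] turn 0.2189 mm 178
```

Call:
{"name": "send_rows", "arguments": {"deltas": [[[-0.01, -0.016, -0.006], 0.02], [[-0.03, -0.047, -0.018], 0.06], [[-0.058, -0.091, -0.034], 0.11], [[-0.086, -0.135, -0.05], 0.165], [[-0.114, -0.179, -0.067], 0.219]]}}

```text
clock: 12.17
tool_pos: [0.7847, 0.0318, 0.3256]
orientation: [-180.0, -1.5, -4.2]
force: [-0.4, 2.2, 1.8]
opening: 0.0875
gripper_force: 0.0
```

Call:
{"name": "send_rows", "arguments": {"deltas": [[[-0.033, -0.026, -0.013], 0.044], [[-0.067, -0.052, -0.027], 0.088], [[-0.1, -0.078, -0.04], 0.131], [[-0.134, -0.104, -0.054], 0.175], [[-0.167, -0.13, -0.067], 0.219]]}}

```text
clock: 12.58
tool_pos: [0.6574, 0.1452, 0.3769]
orientation: [-179.4, -1.4, -23.8]
force: [-0.1, 1.7, 0.2]
opening: 0.0877
gripper_force: 0.0
```

Call:
{"name": "send_rows", "arguments": {"deltas": [[[-0.04, -0.013, -0.013], 0.044], [[-0.08, -0.026, -0.027], 0.088], [[-0.12, -0.04, -0.04], 0.131], [[-0.161, -0.053, -0.054], 0.175], [[-0.201, -0.066, -0.067], 0.219]]}}

```text
clock: 13.0
tool_pos: [0.53, 0.2581, 0.4273]
orientation: [-178.9, -1.0, -43.6]
force: [0.9, 0.7, -0.2]
opening: 0.0876
gripper_force: 0.0
```

Call:
{"name": "send_rows", "arguments": {"deltas": [[[-0.042, 0.001, -0.013], 0.044], [[-0.085, 0.002, -0.027], 0.088], [[-0.127, 0.003, -0.04], 0.131], [[-0.17, 0.005, -0.054], 0.175], [[-0.212, 0.006, -0.067], 0.219]]}}

```text
clock: 13.42
tool_pos: [0.402, 0.3708, 0.478]
orientation: [-178.7, -0.4, -63.3]
force: [0.5, 0.6, 0.4]
opening: 0.0879
gripper_force: 0.0
```

Call:
{"name": "send_rows", "arguments": {"deltas": [[[-0.04, 0.015, -0.013], 0.044], [[-0.08, 0.031, -0.027], 0.088], [[-0.12, 0.046, -0.04], 0.131], [[-0.16, 0.062, -0.054], 0.175], [[-0.198, 0.077, -0.067], 0.219]]}}

```text
clock: 13.83
tool_pos: [0.2742, 0.4841, 0.5287]
orientation: [-178.8, 0.1, -83.0]
force: [0.4, 1.1, 1.2]
opening: 0.0875
gripper_force: 0.0
```

Call:
{"name": "send_rows", "arguments": {"deltas": [[[-0.035, 0.03, -0.015], 0.044], [[-0.07, 0.06, -0.03], 0.088], [[-0.105, 0.09, -0.045], 0.131], [[-0.14, 0.12, -0.059], 0.175], [[-0.16, 0.139, -0.067], 0.219]]}}

```text
clock: 14.25
tool_pos: [0.1459, 0.5981, 0.579]
orientation: [-179.0, 0.4, -102.6]
force: [0.9, 0.5, -1.0]
opening: 0.0877
gripper_force: 0.0
```

```bash
python3 -c "
from h import *
o=ctrl.get_obs(); print(np.round(o['joint_pos'],2))
go([.165,.742,.60],-102.5)
r=R.from_euler('xyz',o['orientation'],degrees=True)
print(r.apply([0,0,1]))"
```

```text
[  95.04   12.56   25.22    1.16 -102.55 -107.39]
from [0.1459 0.5981 0.579 ] [-178.95    0.45 -102.6 ] clk 14.25
share [-0.181   0.0155 -0.0251] turn -0.0011 mm [-144.8   12.4  -20.1] dist 147
[ 0.01956592  0.00361616 -0.99980203]
```

```bash
python3 - <<'E'
from h import *
t=ctrl.snapshot('top'); s=ctrl.snapshot('scene'); save(s,'sc6'); print(cam(s)[0][0,0])
for px in [(36,133),(36,248),(33,205),(33,325)]:
    for z in (.0,.1,.2,.3,.4): 
        w=ray(t,px,z)[0]; print(px,z,w.round(2)[:2],proj(s,w)[0].round(0))
o=[.36,.72,.51]; print(proj(s,o))
E
```

```text
398.74046995375767
(36, 133) 0.0 [0.73 0.68] [489. 161.]
(36, 133) 0.1 [0.7  0.63] [486. 139.]
(36, 133) 0.2 [0.68 0.57] [483. 114.]
(36, 133) 0.3 [0.65 0.52] [479.  85.]
(36, 133) 0.4 [0.63 0.47] [474.  51.]
(36, 248) 0.0 [0.4  0.68] [402. 118.]
(36, 248) 0.1 [0.4  0.62] [400. 100.]
(36, 248) 0.2 [0.4  0.57] [397.  78.]
(36, 248) 0.3 [0.4  0.52] [395.  52.]
(36, 248) 0.4 [0.4  0.46] [392.  22.]
(33, 205) 0.0 [0.52 0.69] [433. 132.]
(33, 205) 0.1 [0.51 0.63] [431. 112.]
(33, 205) 0.2 [0.5  0.58] [428.  90.]
(33, 205) 0.3 [0.5  0.53] [425.  63.]
(33, 205) 0.4 [0.49 0.47] [421.  31.]
(33, 325) 0.0 [0.18 0.68] [355.  94.]
(33, 325) 0.1 [0.2  0.63] [354.  77.]
(33, 325) 0.2 [0.22 0.57] [352.  57.]
(33, 325) 0.3 [0.24 0.52] [350.  34.]
(33, 325) 0.4 [0.26 0.47] [348.   5.]
[[441.45592648 -51.29699773]]
```

View pics/sc6.png

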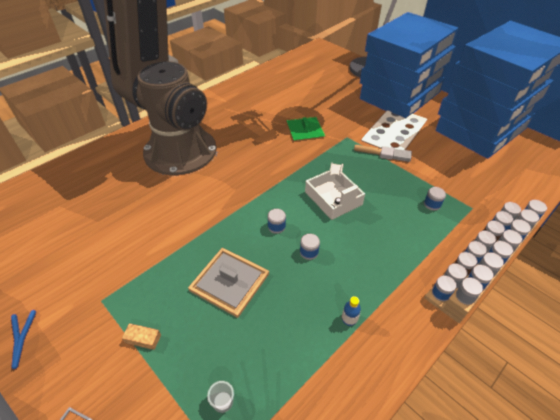

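The stack of blue boxes at the left is only about 0.25 m high, so pushing at z ≈ 0.58 is clear. First I'll align the arm plane (j1 ≈ 77.5°).

```bash
python3 -c "
from h import *
go([.339,.642,.58],-102.5)"
```

```text
from [0.1457 0.5986 0.5778] [-178.94    0.37 -102.45] clk 14.35
share [-0.1051 -0.2243  0.0021] turn 0.0005 mm [ -84.1 -179.4    1.6] dist 198
```

Call:
{"name": "send_rows", "arguments": {"deltas": [[[-0.012, -0.025, 0], 0], [[-0.03, -0.065, 0], 0], [[-0.05, -0.108, 0], 0], [[-0.07, -0.15, 0], 0], [[-0.088, -0.188, 0.001], 0]]}}

```text
clock: 14.77
tool_pos: [0.3125, 0.632, 0.581]
orientation: [-178.8, 0.4, -102.4]
force: [-0.6, 0.5, 0.8]
opening: 0.0874
gripper_force: 0.0
```

Call:
{"name": "send_rows", "arguments": {"deltas": [[[-0.012, -0.025, 0], 0], [[-0.017, -0.036, 0], 0], [[-0.03, -0.036, 0], 0], [[-0.045, -0.036, 0], 0], [[-0.06, -0.036, 0], 0]]}}

```text
clock: 15.18
tool_pos: [0.3493, 0.6728, 0.5816]
orientation: [-178.8, 0.4, -102.5]
force: [0.2, 0.1, -0.8]
opening: 0.0876
gripper_force: 0.0
```

```bash
python3 -c "
from h import *
o=ctrl.get_obs(); print(np.round(o['joint_pos'],2),np.round(o['tool_pos'],4),o['orientation'].round(2))"
```

```text
[  77.71   29.89   51.36    1.26 -111.1   -89.75] [0.3493 0.6728 0.5816] [-178.82    0.37 -102.49]
```

Call:
{"name": "send_rows", "arguments": {"deltas": [[[-0.015, 0, 0], 0], [[-0.03, 0, 0], 0], [[-0.042, 0, 0], 0], [[-0.052, 0, 0], 0], [[-0.06, 0, 0], 0]]}}

```text
clock: 15.6
tool_pos: [0.3591, 0.7203, 0.5807]
orientation: [-178.8, 0.3, -102.4]
force: [0.2, 0.6, -0.5]
opening: 0.0877
gripper_force: 0.0
```

Call:
{"name": "send_rows", "arguments": {"deltas": [[[-0.006, 0, 0], 0], [[-0.012, 0, 0], 0], [[-0.018, 0, 0], 0], [[-0.024, 0, 0], 0], [[-0.03, 0, 0], 0]]}}

```text
clock: 16.02
tool_pos: [0.3618, 0.7393, 0.5755]
orientation: [-178.7, 0.5, -102.4]
force: [-0.3, -0.6, -1.1]
opening: 0.0876
gripper_force: 0.0
```

```bash
python3 -c "
from h import *
o=ctrl.get_obs(); print(np.round(o['joint_pos'],2),np.round(o['tool_pos'],4),o['orientation'].round(2))"
```

```text
[  77.89   41.42   71.67    1.48 -119.73  -89.6 ] [0.3618 0.7393 0.5755] [-178.72    0.52 -102.44]
```

Call:
{"name": "send_rows", "arguments": {"deltas": [[[-0.01, 0, -0.005], 0], [[-0.02, 0, -0.01], 0], [[-0.03, 0, -0.015], 0], [[-0.04, 0, -0.02], 0], [[-0.05, 0, -0.025], 0]]}}

```text
clock: 16.43
tool_pos: [0.3578, 0.7537, 0.5729]
orientation: [-178.1, 2.0, -102.4]
force: [-0.1, -0.2, -0.1]
opening: 0.0875
gripper_force: 0.0
```

```bash
python3 -c "
from h import *
o=ctrl.get_obs(); print(np.round(o['joint_pos'],2),np.round(o['tool_pos'],4),o['orientation'].round(2))"
```

```text
[  78.62   41.76   71.67    2.16 -117.96  -90.  ] [0.3578 0.7537 0.5729] [-178.13    1.97 -102.39]
```

Call:
{"name": "send_rows", "arguments": {"deltas": [[[-0.04, 0, -0.02], 0], [[-0.08, 0, -0.04], 0], [[-0.12, 0, -0.06], 0], [[-0.16, 0, -0.08], 0], [[-0.2, 0, -0.1], 0]]}}

```text
clock: 16.85
tool_pos: [0.344, 0.7806, 0.5631]
orientation: [-177.5, 3.7, -102.3]
force: [-0.1, 0.2, 1.1]
opening: 0.0876
gripper_force: 0.0
```

```bash
python3 -c "
from h import *
o=ctrl.get_obs(); print(np.round(o['joint_pos'],2),np.round(o['tool_pos'],4),o['orientation'].round(2), R.from_euler('xyz',o['orientation'],degrees=True).as_matrix()[:,2])"
```

```text
[  80.19   42.65   71.65    2.94 -115.39  -91.24] [0.344  0.7806 0.5631] [-177.5     3.68 -102.31] [ 0.05627913  0.05334642 -0.99698888]
```

```bash
python3 -c "
from h import *
plan([-.07,.805,.56],0,3)"
```

```text
0 [ 0.027  0.171 -0.008] turn 0.0 mm 138
1 [ 0.027  0.171 -0.008] turn 0.0 mm 138
2 [ 0.027  0.171 -0.008] turn 0.0 mm 138
```

Call:
{"name": "send_rows", "arguments": {"deltas": [[[0.004, 0.02, -0.002], 0], [[0.01, 0.055, -0.003], 0], [[0.015, 0.093, -0.005], 0], [[0.021, 0.132, -0.007], 0], [[0.027, 0.171, -0.008], 0]]}}

```text
clock: 17.27
tool_pos: [0.205, 0.788, 0.5627]
orientation: [-177.5, 3.7, -102.4]
force: [0.2, -0.2, 0.4]
opening: 0.0877
gripper_force: 0.0
```

Call:
{"name": "send_rows", "arguments": {"deltas": [[[0.006, 0.037, -0.002], 0], [[0.012, 0.074, -0.004], 0], [[0.018, 0.111, -0.005], 0], [[0.023, 0.148, -0.007], 0], [[0.029, 0.185, -0.009], 0]]}}

```text
clock: 17.68
tool_pos: [0.0548, 0.7971, 0.5619]
orientation: [-177.5, 3.7, -102.3]
force: [0.2, 0.4, 0.0]
opening: 0.0877
gripper_force: 0.0
```

Call:
{"name": "send_rows", "arguments": {"deltas": [[[0.006, 0.037, -0.002], 0], [[0.012, 0.074, -0.004], 0], [[0.018, 0.111, -0.005], 0], [[0.023, 0.14, -0.006], 0], [[0.025, 0.157, -0.007], 0]]}}

```text
clock: 18.1
tool_pos: [-0.074, 0.8045, 0.56]
orientation: [-177.5, 3.7, -102.2]
force: [0.2, 0.5, -0.9]
opening: 0.0876
gripper_force: 0.0
```

Call:
{"name": "send_rows", "arguments": {"deltas": [[[-0.012, 0.004, -0.002], 0], [[-0.025, 0.008, -0.004], 0], [[-0.037, 0.012, -0.006], 0], [[-0.05, 0.016, -0.008], 0], [[-0.06, 0.02, -0.01], 0]]}}

```text
clock: 18.52
tool_pos: [-0.0755, 0.8469, 0.5588]
orientation: [-177.3, 3.8, -102.3]
force: [-0.2, 0.9, -2.9]
opening: 0.0877
gripper_force: 0.0
```

Call:
{"name": "send_rows", "arguments": {"deltas": [[[-0.02, 0.006, -0.01], 0], [[-0.04, 0.012, -0.02], 0], [[-0.06, 0.018, -0.03], 0], [[-0.06, 0.018, -0.03], 0], [[-0.06, 0.018, -0.03], 0]]}}

```text
clock: 18.93
tool_pos: [-0.0769, 0.8579, 0.5651]
orientation: [-178.0, 6.3, -102.2]
force: [0.1, 0.8, 0.0]
opening: 0.0874
gripper_force: 0.0
```

```bash
python3 -c "
from h import *
o=ctrl.get_obs(); print(np.round(o['joint_pos'],2),np.round(o['tool_pos'],4),o['orientation'].round(2), R.from_euler('xyz',o['orientation'],degrees=True).as_matrix()[:,2])"
```

```text
[ 109.82   43.16   71.7     5.56 -114.15 -119.7 ] [-0.0769  0.8579  0.5651] [-177.97    6.32 -102.24] [ 0.05795431  0.10004642 -0.99329352]
```

Call:
{"name": "send_rows", "arguments": {"deltas": [[[-0.02, 0.006, -0.008], 0], [[-0.04, 0.012, -0.016], 0], [[-0.06, 0.018, -0.024], 0], [[-0.06, 0.018, -0.024], 0], [[-0.06, 0.018, -0.024], 0]]}}

```text
clock: 19.35
tool_pos: [-0.0788, 0.8727, 0.5607]
orientation: [-178.2, 8.2, -102.2]
force: [0.1, -0.3, -1.3]
opening: 0.0877
gripper_force: 0.0
```

Call:
{"name": "send_rows", "arguments": {"deltas": [[[-0.02, 0.006, -0.007], 0], [[-0.04, 0.012, -0.014], 0], [[-0.06, 0.018, -0.021], 0], [[-0.06, 0.018, -0.021], 0], [[-0.06, 0.018, -0.021], 0]]}}

```text
clock: 19.77
tool_pos: [-0.0804, 0.8871, 0.5586]
orientation: [-178.5, 10.2, -102.1]
force: [-0.2, 0.2, -0.6]
opening: 0.0876
gripper_force: 0.0
```

```bash
python3 -c "
from h import *
o=ctrl.get_obs(); print(np.round(o['joint_pos'],2),np.round(o['tool_pos'],4),o['orientation'].round(2), R.from_euler('xyz',o['orientation'],degrees=True).as_matrix()[:,2])"
```

```text
[ 109.9    44.1    71.64    7.04 -109.51 -119.32] [-0.0804  0.8871  0.5586] [-178.53   10.19 -102.1 ] [ 0.06213875  0.16753156 -0.98390648]
```

Call:
{"name": "send_rows", "arguments": {"deltas": [[[-0.04, 0.01, -0.01], 0], [[-0.08, 0.02, -0.02], 0], [[-0.1, 0.025, -0.03], 0], [[-0.1, 0.025, -0.03], 0], [[-0.1, 0.025, -0.03], 0]]}}

```text
clock: 20.18
tool_pos: [-0.0789, 0.9055, 0.5524]
orientation: [-178.9, 12.3, -102.1]
force: [-0.0, 0.3, 0.4]
opening: 0.0881
gripper_force: 0.0
```

Call:
{"name": "send_rows", "arguments": {"deltas": [[[-0.04, 0.01, -0.01], 0], [[-0.08, 0.02, -0.02], 0], [[-0.1, 0.025, -0.025], 0], [[-0.1, 0.025, -0.025], 0], [[-0.1, 0.025, -0.025], 0]]}}

```text
clock: 20.6
tool_pos: [-0.0778, 0.9242, 0.5463]
orientation: [-179.2, 14.4, -102.0]
force: [-0.3, -0.4, -0.1]
opening: 0.0873
gripper_force: 0.0
```

```bash
python3 -c "
from h import *
o=ctrl.get_obs(); print(np.round(o['joint_pos'],2),np.round(o['tool_pos'],4),o['orientation'].round(2), R.from_euler('xyz',o['orientation'],degrees=True).as_matrix()[:,2])"
```

```text
[ 109.41   45.55   71.64    8.35 -104.02 -118.65] [-0.0778  0.9242  0.5463] [-179.23   14.36 -102.02] [ 0.06489276  0.23976938 -0.96865865]
```

Call:
{"name": "send_rows", "arguments": {"deltas": [[[-0.04, 0.012, -0.012], 0], [[-0.06, 0.018, -0.024], 0], [[-0.06, 0.018, -0.024], 0], [[-0.06, 0.018, -0.024], 0], [[-0.06, 0.018, -0.024], 0]]}}

```text
clock: 21.02
tool_pos: [-0.0801, 0.9339, 0.5528]
orientation: [-179.6, 16.6, -102.0]
force: [0.3, -0.6, -0.8]
opening: 0.0876
gripper_force: 0.0
```

Call:
{"name": "send_rows", "arguments": {"deltas": [[[-0.04, 0.012, -0.012], 0], [[-0.06, 0.018, -0.024], 0], [[-0.06, 0.018, -0.024], 0], [[-0.06, 0.018, -0.024], 0], [[-0.06, 0.018, -0.024], 0]]}}

```text
clock: 21.43
tool_pos: [-0.0825, 0.9431, 0.5596]
orientation: [180.0, 18.8, -102.0]
force: [-0.2, -0.1, -1.0]
opening: 0.0877
gripper_force: 0.0
```

Call:
{"name": "send_rows", "arguments": {"deltas": [[[-0.04, 0.012, -0.012], 0], [[-0.06, 0.018, -0.024], 0], [[-0.06, 0.018, -0.024], 0], [[-0.06, 0.018, -0.024], 0], [[-0.06, 0.018, -0.024], 0]]}}

```text
clock: 21.85
tool_pos: [-0.085, 0.9516, 0.568]
orientation: [179.6, 21.0, -102.0]
force: [-0.1, -0.0, -0.1]
opening: 0.0878
gripper_force: 0.0
```

```bash
python3 -c "
from h import *
o=ctrl.get_obs(); print(np.round(o['joint_pos'],2),np.round(o['tool_pos'],4),o['orientation'].round(2), R.from_euler('xyz',o['orientation'],degrees=True).as_matrix())"
```

```text
[ 110.03   45.3    71.66   10.71  -98.01 -118.74] [-0.085   0.9516  0.568 ] [ 179.61   20.97 -102.  ] [[-0.19418061 -0.97862741  0.06769262]
 [-0.9133321   0.20554071  0.3515359 ]
 [-0.35793625  0.00643561 -0.93372385]]
```

```bash
python3 - <<'E'
from h import *
o=ctrl.get_obs(); r=R.from_euler('xyz',o['orientation'],degrees=True); u=-r.as_matrix()[:,2]
G=np.array([.5474,.1815,.074]); H=G+(.047+.09)*u; print(H,G+.047*u)
plan(H,0,7)
E
```

```text
[0.53812611 0.13333958 0.20192017] [0.54421845 0.16497781 0.11788502]
0 [ 0.135 -0.139  0.017] turn 0.0 mm 156
1 [ 0.135 -0.139  0.017] turn 0.0 mm 156
2 [ 0.135 -0.139  0.017] turn 0.0 mm 156
3 [ 0.135 -0.139  0.017] turn 0.0 mm 156
4 [ 0.135 -0.139  0.017] turn 0.0 mm 156
5 [ 0.135 -0.139  0.017] turn 0.0 mm 156
6 [ 0.135 -0.139  0.017] turn 0.0 mm 156
```

Call:
{"name": "send_rows", "arguments": {"deltas": [[[0.01, -0.01, 0.001], 0], [[0.035, -0.036, 0.004], 0], [[0.068, -0.07, 0.008], 0], [[0.101, -0.104, 0.013], 0], [[0.135, -0.139, 0.017], 0]]}}

```text
clock: 22.27
tool_pos: [0.0033, 0.8346, 0.5152]
orientation: [179.6, 20.9, -102.0]
force: [0.3, 1.4, 1.6]
opening: 0.0876
gripper_force: 0.0
```

Call:
{"name": "send_rows", "arguments": {"deltas": [[[0.027, -0.028, 0.003], 0], [[0.054, -0.056, 0.007], 0], [[0.081, -0.083, 0.01], 0], [[0.108, -0.111, 0.014], 0], [[0.135, -0.139, 0.017], 0]]}}

```text
clock: 22.68
tool_pos: [0.0922, 0.7181, 0.4641]
orientation: [179.6, 21.0, -102.0]
force: [0.4, 0.2, 0.4]
opening: 0.0875
gripper_force: 0.0
```

Call:
{"name": "send_rows", "arguments": {"deltas": [[[0.027, -0.028, 0.003], 0], [[0.054, -0.056, 0.007], 0], [[0.081, -0.083, 0.01], 0], [[0.108, -0.111, 0.014], 0], [[0.135, -0.139, 0.017], 0]]}}

```text
clock: 23.1
tool_pos: [0.1808, 0.6015, 0.412]
orientation: [179.6, 21.0, -102.0]
force: [-0.0, 0.6, 0.6]
opening: 0.0874
gripper_force: 0.0
```

Call:
{"name": "send_rows", "arguments": {"deltas": [[[0.027, -0.028, 0.003], 0], [[0.054, -0.056, 0.007], 0], [[0.081, -0.083, 0.01], 0], [[0.108, -0.111, 0.014], 0], [[0.135, -0.139, 0.017], 0]]}}

```text
clock: 23.52
tool_pos: [0.2694, 0.4848, 0.3601]
orientation: [179.6, 21.0, -102.0]
force: [0.4, 0.6, 0.1]
opening: 0.0877
gripper_force: 0.0
```

```bash
python3 - <<'E'
from h import *
o=ctrl.get_obs(); r=R.from_euler('xyz',o['orientation'],degrees=True); print(o['joint_pos'].round(1),o['orientation'])
plan([.538,.133,.202],0,3)
E
```

```text
[ 81.7  -3.1 -22.2   1.2 -49.9 -94.3] [ 179.60743614   20.99918859 -101.99439301]
0 [ 0.136 -0.14   0.017] turn 0.0 mm 157
1 [ 0.136 -0.14   0.017] turn 0.0 mm 157
2 [ 0.136 -0.14   0.017] turn 0.0 mm 157
```

Call:
{"name": "send_rows", "arguments": {"deltas": [[[0.027, -0.028, 0.003], 0], [[0.054, -0.056, 0.007], 0], [[0.081, -0.083, 0.01], 0], [[0.108, -0.111, 0.014], 0], [[0.136, -0.14, 0.017], 0]]}}

```text
clock: 23.93
tool_pos: [0.3586, 0.3674, 0.308]
orientation: [179.6, 21.0, -102.0]
force: [0.8, 0.2, -0.5]
opening: 0.0875
gripper_force: 0.0
```

Call:
{"name": "send_rows", "arguments": {"deltas": [[[0.027, -0.028, 0.003], 0], [[0.054, -0.056, 0.007], 0], [[0.081, -0.083, 0.01], 0], [[0.108, -0.111, 0.014], 0], [[0.136, -0.14, 0.017], 0]]}}

```text
clock: 24.35
tool_pos: [0.4481, 0.2499, 0.2557]
orientation: [179.6, 21.0, -102.0]
force: [0.3, 0.2, -0.0]
opening: 0.0874
gripper_force: 0.0
```

Call:
{"name": "send_rows", "arguments": {"deltas": [[[0.027, -0.028, 0.003], 0], [[0.054, -0.056, 0.007], 0], [[0.081, -0.083, 0.01], 0], [[0.108, -0.111, 0.014], 0], [[0.136, -0.14, 0.017], 0]]}}

```text
clock: 24.77
tool_pos: [0.5377, 0.1322, 0.2031]
orientation: [179.6, 21.0, -102.0]
force: [0.3, 0.3, -0.3]
opening: 0.0875
gripper_force: 0.0
```

```bash
python3 - <<'E'
from h import *
o=ctrl.get_obs(); r=R.from_euler('xyz',o['orientation'],degrees=True); print(o['joint_pos'].round(1),o['orientation'],o['tool_pos'])
s=ctrl.snapshot('wrist'); 
yaw=np.radians(-12.5); c,sn=np.cos(yaw),np.sin(yaw)
def W(p): p=np.array(p)/1000; return [.4898+c*p[0]-sn*p[1],.1943+sn*p[0]+c*p[1],p[2]]
q=proj(s,[W((x,y,87)) for x,y in ((53,-25),(65,-25),(65,25),(53,25))]+[W((65,-55,45)),W((65,55,45))])
print(q.round(0).tolist())
i=cv2.cvtColor(s['color'],cv2.COLOR_RGB2BGR)
for a in q: cv2.circle(i,tuple(int(v) for v in a.round()),2,(0,0,255),-1)
cv2.imwrite('pics/w7.png',i)
E
```

```text
[ 22.5  11.4 -18.2 -22.7 -50.7 -21.4] [ 179.63984163   20.9980178  -101.99240553] [0.53771976 0.13223651 0.20313381]
[[291.0, 202.0], [272.0, 202.0], [272.0, 258.0], [289.0, 258.0], [273.0, 132.0], [273.0, 248.0]]
```

View pics/w7.png

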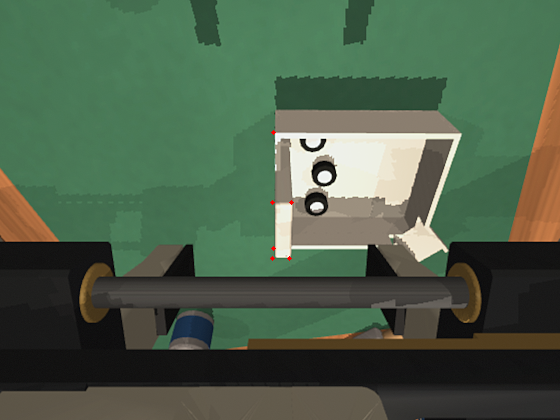

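The plate's top shows at columns 275–292, rows 203–258, within about 2 px of my prediction and centred between the fingers. I'll descend along the tool axis and grip.

Call:
{"name": "send_rows", "arguments": {"deltas": [[[0, 0, 0.02], 0], [[-0.001, 0.001, 0.055], 0], [[-0.001, 0.002, 0.09], 0], [[-0.001, 0.002, 0.108], 0], [[-0.001, 0.002, 0.114], 0]]}}

```text
clock: 25.23
tool_pos: [0.5407, 0.1667, 0.1159]
orientation: [179.4, 20.8, -102.1]
force: [0.4, 0.8, -0.2]
opening: 0.0875
gripper_force: 0.0
```

Call:
{"name": "send_rows", "arguments": {"deltas": [[[0, 0, 0], 0], [[0, 0, 0], 0], [[0, 0, 0], 0], [[0, 0, 0], 0], [[0, 0, 0], 0]], "gripper": 0}}

```text
clock: 25.65
tool_pos: [0.5422, 0.1665, 0.1196]
orientation: [179.7, 21.0, -102.0]
force: [-0.5, 1.0, 0.6]
opening: 0.0598
gripper_force: 0.0
```

Call:
{"name": "send_rows", "arguments": {"deltas": [[[0, 0, 0], 0], [[0, 0, 0], 0], [[0, 0, 0], 0], [[0, 0, 0], 0], [[0, 0, 0], 0]]}}

```text
clock: 26.07
tool_pos: [0.5418, 0.1665, 0.1185]
orientation: [179.6, 21.0, -102.0]
force: [-0.5, -0.3, 0.6]
opening: 0.0268
gripper_force: 0.0
```

Call:
{"name": "send_rows", "arguments": {"deltas": [[[0, 0, 0], 0], [[0, 0, 0], 0], [[0, 0, 0], 0], [[0, 0, 0], 0], [[0, 0, 0], 0]]}}

```text
clock: 26.48
tool_pos: [0.5419, 0.1666, 0.1184]
orientation: [179.6, 21.0, -102.0]
force: [-0.2, 0.6, 0.2]
opening: 0.0116
gripper_force: 30.0
```

Call:
{"name": "send_rows", "arguments": {"deltas": [[[-0.003, 0, -0.008], 0], [[-0.009, 0, -0.023], 0], [[-0.017, 0, -0.044], 0], [[-0.026, 0, -0.067], 0], [[-0.035, 0.001, -0.091], 0]]}}

```text
clock: 26.9
tool_pos: [0.5414, 0.1665, 0.1981]
orientation: [179.6, 20.9, -102.0]
force: [0.7, 0.4, -2.0]
opening: 0.0113
gripper_force: 30.0
```

Call:
{"name": "send_rows", "arguments": {"deltas": [[[-0.009, 0, -0.023], 0], [[-0.017, 0, -0.045], 0], [[-0.025, 0, -0.065], 0], [[-0.03, 0.001, -0.078], 0], [[-0.032, 0.001, -0.084], 0]]}}

```text
clock: 27.32
tool_pos: [0.5415, 0.1668, 0.2713]
orientation: [179.8, 21.1, -101.9]
force: [0.9, -0.3, -2.0]
opening: 0.0119
gripper_force: 30.0
```

```bash
cat > sim.py <<'E'
from h import *
o=ctrl.get_obs(); r=R.from_euler('xyz',o['orientation'],degrees=True); print(o['joint_pos'].round(1),o['orientation'].round(2),o['tool_pos'],o['opening'],o['gripper_force'],o['force'])
# tote in tool frame at grasp: level tote, yaw -12.2, grip point g
rg=R.from_euler('xyz',[179.6,21,-102],degrees=True); Pg=np.array([.5419,.1666,.1184])
rt=R.from_euler('z',-12.2,degrees=True); Pt=np.array([.489,.1945,0])
rel=rg.inv()*rt; pr=rg.inv().apply(Pt-Pg)
def tote(P,r): return P+r.apply(pr), r*rel
if __name__=='__main__':
    s=ctrl.snapshot('scene'); w=ctrl.snapshot('wrist')
    find(s,'wheel0',.15,4); find(s,'tote',.2,2); find(w,'wheel0',.15,4); find(w,'tote',.2,2)
    tp,tr=tote(o['tool_pos'],r); print('tote now',tp,tr.as_euler('xyz',degrees=True).round(1),'proj wrist',proj(w,tp+tr.apply([0,0,.02])),'scene',proj(s,tp+tr.apply([0,0,.02])))
    for phi in (30,60,80,90,100,110):
        r2=r*R.from_rotvec([0,0,-np.radians(phi)]); tp,tr=tote(o['tool_pos'],r2)
        foot=tp+tr.apply([-.065,.055,0]); up=tr.inv().apply([0,0,1])
        print(phi,'foot',foot.round(3),'slope x,y',np.degrees(np.arcsin(up[:2])).round(1),'yaw',r2.as_euler('xyz',degrees=True).round(0))
E
python3 sim.py
```

```text
[ 26.4   8.  -13.7 -19.9 -56.7 -29. ] [ 179.8    21.06 -101.93] [0.54148928 0.16678055 0.2712523 ] 0.011863772454217962 29.983200430870056 [ 0.89303776 -0.25098115 -1.95077269]
wheel0 0.55 [223. 396.] [ 0.741 -0.396]
wheel0 0.51 [342. 158.] [0.492 0.204]
tote 0.72 [336. 156.] [0.511 0.149]
wheel0 0.91 [328. 232.] [0.519 0.227]
wheel0 0.8 [326. 159.] [0.514 0.169]
tote 0.63 [414. 174.] [0.478 0.157]
tote 0.18 [338. 197.] [0.513 0.162]
tote now [0.48899091 0.19472587 0.15268434] [  0.1  -0.2 -12.2] proj wrist [[377.74361696 207.77659465]] scene [[339.70438674 152.0091761 ]]
30 foot [0.429 0.203 0.13 ] slope x,y [10.6 -2.4] yaw [-169.   18.  -70.]
60 foot [0.453 0.147 0.11 ] slope x,y [18.5 -9.3] yaw [-162.   11.  -40.]
80 foot [0.485 0.119 0.102] slope x,y [ 21.1 -15.7] yaw [-159.    4.  -21.]
90 foot [0.504 0.109 0.1  ] slope x,y [ 21.5 -19.2] yaw [-159.    0.  -12.]
100 foot [0.524 0.103 0.099] slope x,y [ 21.2 -22.8] yaw [-159.   -3.   -3.]
110 foot [0.546 0.099 0.099] slope x,y [ 20.3 -26.4] yaw [-160.   -7.    7.]
```

The tote is held level at about 15 cm (wrist force 2 N). Turning about the leaning tool axis tilts it endways first and then sideways towards the spout, and ends with the spout foot at about 0.10 m.

Call:
{"name": "send_rows", "arguments": {"deltas": [[[0, 0, 0], -0.02], [[0, 0, 0], -0.06], [[0, 0, 0], -0.11], [[0, 0, 0], -0.17], [[0, 0, 0], -0.23]]}}

```text
clock: 28.03
tool_pos: [0.5409, 0.1666, 0.2671]
orientation: [-172.7, 19.6, -79.7]
force: [0.2, -0.6, -1.7]
opening: 0.0118
gripper_force: 30.0
```

Call:
{"name": "send_rows", "arguments": {"deltas": [[[0, 0, 0], -0.05], [[0, 0, 0], -0.1], [[0, 0, 0], -0.15], [[0, 0, 0], -0.2], [[0, 0, 0], -0.24]]}}

```text
clock: 28.45
tool_pos: [0.5409, 0.1666, 0.2671]
orientation: [-165.9, 15.6, -57.5]
force: [0.1, 0.4, -1.3]
opening: 0.0119
gripper_force: 30.0
```

Call:
{"name": "send_rows", "arguments": {"deltas": [[[0, 0, 0], -0.05], [[0, 0, 0], -0.1], [[0, 0, 0], -0.15], [[0, 0, 0], -0.2], [[0, 0, 0], -0.25]]}}

```text
clock: 28.87
tool_pos: [0.5409, 0.1666, 0.2671]
orientation: [-161.1, 9.1, -35.4]
force: [-0.2, -0.1, -1.6]
opening: 0.0117
gripper_force: 30.0
```

Call:
{"name": "send_rows", "arguments": {"deltas": [[[0, 0, 0], -0.05], [[0, 0, 0], -0.1], [[0, 0, 0], -0.15], [[0, 0, 0], -0.2], [[0, 0, 0], -0.24]]}}

```text
clock: 29.28
tool_pos: [0.5409, 0.1666, 0.2671]
orientation: [-159.2, 1.7, -15.0]
force: [0.0, 0.2, -2.2]
opening: 0.0116
gripper_force: 30.0
```

Call:
{"name": "send_rows", "arguments": {"deltas": [[[0, 0, 0], -0.03], [[0, 0, 0], -0.05], [[0, 0, 0], -0.06], [[0, 0, 0], -0.06], [[0, 0, 0], -0.06]]}}

```text
clock: 29.7
tool_pos: [0.541, 0.1666, 0.2678]
orientation: [-159.1, -0.2, -10.2]
force: [-0.4, 0.5, -1.9]
opening: 0.012
gripper_force: 30.0
```

Call:
{"name": "send_rows", "arguments": {"deltas": [[[0, 0, 0], 0], [[0, 0, 0], 0], [[0, 0, 0], 0], [[0, 0, 0], 0], [[0, 0, 0], 0]]}}

```text
clock: 30.12
tool_pos: [0.5412, 0.1667, 0.2684]
orientation: [-159.0, -0.3, -10.2]
force: [-0.1, -1.0, -1.9]
opening: 0.012
gripper_force: 30.0
```

```bash
cat > chk.py <<'E'
from sim import *
tp,tr=tote(o['tool_pos'],r); up=tr.inv().apply([0,0,1])
print('foot',(tp+tr.apply([-.065,.055,0])).round(3),'slopes',np.degrees(np.arcsin(up[:2])).round(1))
for n in ('top','scene','wrist'):
    s=ctrl.snapshot(n); K,Rm,t=cam(s); c=-Rm.T@t
    def intote(px,z):
        d=Rm.T@np.linalg.inv(K)@[px[0],px[1],1]; a=tr.inv().apply(c-tp); b=tr.inv().apply(d); return ((a+b*(z-a[2])/b[2])*1000).round(0)[:2]
    print(n,'spout px',proj(s,tp+tr.apply([-.061,.051,.004]))[0].round(0),'grip px',proj(s,tp+tr.apply([.059,0,.087]))[0].round(0))
    for th,z in (('wheel0',.014),('tote',.03),('tote_grip',.07),('spout_corner',.004)):
        for d in ctrl.boxes_of(s,th)[:4]:
            if d['conf']>.3: p=np.array(d['xy'])*[560,420]; print('  ',th,round(d['conf'],2),p.round(0),'tote xy',intote(p,z))
E
python3 chk.py
```

```text
[ 26.4   8.2 -13.8 -19.9 -56.6  62.8] [-159.03   -0.29  -10.19] [0.54116918 0.16668193 0.26841619] 0.01201315265601021 29.982515573501587 [-0.07402216 -1.01046887 -1.94060953]
foot [0.507 0.108 0.097] slopes [ 21.4 -19.7]
top spout px [233. 202.] grip px [196. 185.]
   tote 0.68 [238. 213.] tote xy [-74.  70.]
   tote_grip 0.47 [233. 209.] tote xy [-46.  49.]
   spout_corner 0.69 [237. 210.] tote xy [-76.  71.]
scene spout px [321. 191.] grip px [356. 144.]
   tote 0.9 [348. 178.] tote xy [ -1. -12.]
   tote 0.7 [311. 248.] tote xy [-187. -121.]
   tote_grip 0.77 [347. 179.] tote xy [-23. -65.]
   spout_corner 0.89 [345. 178.] tote xy [ 6. 30.]
wrist spout px [442. 251.] grip px [274. 300.]
   wheel0 0.81 [442. 245.] tote xy [-53.  36.]
   wheel0 0.73 [448. 222.] tote xy [-51.  16.]
   wheel0 0.71 [407. 239.] tote xy [-28.  30.]
   tote 0.84 [396. 173.] tote xy [ -3. -30.]
   tote_grip 0.59 [398. 174.] tote xy [ 12. -53.]
   spout_corner 0.62 [398. 171.] tote xy [-15. -15.]
   spout_corner 0.39 [443. 245.] tote xy [-60.  45.]
```

```bash
python3 -c "
from plant import ctrl
print(ctrl.close_job())"
```

```text
the job is handed in; nothing more can be done
None
```

I laid the lid flat in the rest and left the arm holding the tote still and tilted about 21° endways and 20° sideways, with the spout corner lowest and about 9.7 cm above the bench (worked out from the tool pose). The last camera check found all three wheels together in the spout corner. An early reach test briefly read joint 3 at 71.75° against its 71.71° limit, and nothing was flagged.

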